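Shut the tool chest at the end of the day

TASK

Close up the green steel tool chest using only your fingertips: push all three drawers fully home first, because the lid locks them, then press the lid down until it is fully shut. Do not slam anything or pull the drawers or the lid further open, and leave everything else on the bench where it is.

Things in the scene. Friction and masses are not known exactly. Their poses are not given: they have to be found in the camera images.
- chest: Dark green steel tool chest, fixed to the bench: 360 wide (its y), 190 deep (its x), 191 high with the lid shut. Origin at the centre of its underside, z up; the front with its three full-width drawers looks along its own -x (front face at x = -95). Walls end 165 high; the open till under the lid has its floor at 141. Wire handles stand out 20 from both sides
- drawer_top (a joint): opening of the top drawer in m: 0 fully home (panel flush with the chest's front), grows as it slides out along the chest's -x, stop at 0.12; starts at 0.025 to 0.075. Runs stiffly (about 3 N) and stays where it is left. Front panel 336 wide, from height 96 to 132
- drawer_mid (a joint): the same for the middle drawer; panel from height 57 to 93
- drawer_low (a joint): the same for the low drawer; panel from height 10 to 54
- drawer_top_pull (a point): middle of the front face of the top drawer's pull, an aluminium bar 10 high along the whole upper edge of the panel, standing out 14 in front of it; moves with the drawer, height 127; at chest x = -109 when home
- drawer_mid_pull (a point): the same on the middle drawer (height 88)
- drawer_low_pull (a point): the same on the low drawer (height 49)
- lid (a joint): opening angle of the lid in rad: 0 fully shut, grows as its front edge rises, stop at 1.75; starts half open at 0.6 to 1.05. The hinge is stiff: the lid stays where it is left, shut too, and takes about 2 to 6 N, pressed near its front edge, to move down
- lid_edge (a point): middle of the lid's front edge, on its outer (upper) face; moves with the lid: 195 from the hinge axis along the lid and 26 above it. The lid is a sheet 368 wide with a rim 20 deep, about 0.4 kg; its outer face is smooth and flat, level at height 191 when shut
- lid_hinge (a point): middle of the lid's hinge axis, at the chest's upper back edge: 95 behind the chest's centre, 165 high, axis along the chest's y
- socket: loose steel socket, 28 across, 22 high, standing in the left half of the till under the lid (a ratchet and an extension bar lie fixed in the other half, under 20 high); origin at the centre of its underside
- padlock: brass padlock, 80 long, 42 wide and 22 high, lying on the bench in front of the drawers, off to the chest's left (its +y); origin under its case
- spray_can: grey spray can with a white cap, 66 across, 200 high, standing 370 to 400 in front of the chest's centre, off to the chest's left (its +y); origin at the centre of its underside
- oil_bottle: black oil bottle, 60 across, 160 high, standing behind the chest; origin at the centre of its underside
- tape_roll: roll of grey tape, 100 across, 48 high, lying flat about 380 in front of the chest's centre; origin at the centre of its underside
- bolt_jar: amber jar with a steel cap, 80 across, 95 high, standing behind the chest; origin at the centre of its underside

How it is judged:
By the outcome, as a careful person would: the job done as asked, in the order asked, and still so for the second after the job is handed in, with the robot touching nothing.
It also fails if it takes over 54 s, if anything falls off the work surface, if the arm or the gripper's body presses on something with over 40 N, if the wrist force passes 120 N, or if a joint passes its speed limit or range.

ROBOT

A 7-joint arm with a two-finger parallel gripper is mounted at the origin on the work surface. World frame = base frame: x ahead of the robot, y to its left, z up, the work surface at z = 0. Lengths are in mm, angles in rad, forces in N, time in s.
With the tool pointing down it reaches from about 400 to 850 mm from the base axis. Payload 4.5 kg.
Tool frame: the origin (TCP) lies at the centre of the arm's flange, where the gripper is bolted on; the fingertips stand tips_ahead ahead of it and the grasp point (between the pads) lies 155 mm ahead of it (tips_ahead is the distance from the TCP to the fingertips, in mm); x points along the fingers, y is the direction in which the jaws open and shut, and the axes are right-handed (so a half turn about x gives the same grasp; the last joint's range is limited). The gripper opens to 85 mm and grips with 20 to 120 N. Pads are 22 mm wide; open, the fingers measure 114 mm over their backs; the gripper's body (76 mm by 85 mm) begins 54 mm behind the grasp point. The pads swing forward as they close: fully open they stand 13 mm farther back than shut.
Start: joints at [-1.127, 0.689, -0.195, 1.565, 0.157, 0.902, -0.215], TCP at [248.996, 573.27, 404.717] pointing down, gripper open.
Joint ranges: [-3.01, 3.01], [-0.46, 2.08], [-1.47, 1.51], [0.13, 2.56], [-1, 4.14], [0.04, 2.09], [-2.66, 2.66]. Speed limits (rad/s): [2.57, 2.57, 3.14, 3.14, 3.14, 3.14, 3.14].

INTERFACE

Orientations are given as a unit quaternion [w, x, y, z].
In Python, from station import observe, get_image, close_job, tips_ahead gives the robot as it stands.
- The arm moves only by the tool play_rows, never from a script. Its arguments are lists of equal length, an entry for each row: "offset": the shift along the tool's x, y, z in mm, a list of three; "turn": the turn, a rotation vector about the tool's x, y, z in degrees, a list of three; "gripper": the closure, from -1 (fully open) to 1 (shut). In form: {"offset": [[tx, ty, tz], ...], "turn": [[wx, wy, wz], ...], "gripper": [gripper, ...]}. A call has 1 to 12 rows; each row shifts and turns the pose as measured when the row begins, along the tool's axes as they then stand; what a row does not reach is not made up. A row lasts 1/10 s, in which the tool goes at most 50 mm and 8.59 degrees, less where a joint would pass 70% of its speed; a pose out of reach is approached as far as the arm can. A call is refused whole if a number of a shift passes 50 or a number of a turn 8.59, either way. A call with a gripper value outside its range is refused whole. The fingers move at their own pace and stop on an object; "newtons" is the grip in N (left out, the last holds). Time passes only in rows, so rows that do not move let the fingers close. It gives the time, the measured TCP pose, the force and the opening at its end, in the units of the state.
- observe(): the state, without advancing time (a new reading comes with each control period).
- get_image(name): name is "scene" or "top"; returns a dict with "color" (400x640x3 uint8, red, green, blue), "fx", "fy", "cx", "cy" (pixels), "distortion" ([k1, k2, p1, p2, k3] as OpenCV has them; the pictures are not rectified), "pose" (4x4, takes a point from camera to world coordinates). Camera axes: x right, y down, z forward; pixel columns grow to the right and rows downward; lengths in mm; the calibration is good to about 2 mm. A picture is of the moment at which its call begins. There is no depth.
- close_job(): hands the job in, once; it reports no verdict.
The state is a dict: "t": time; "joints": joint angles; "qd": joint speeds; "joint_efforts": joint torques, N m; "tcp_pos": TCP position; "tool_rot": TCP orientation; "contact_force": force on the tool from outside, world axes, zero at the start; "ft_torque": the same for the moment, N m; "gripper_width": opening from 0.0 (shut) to 1.0 (fully open).
Only numpy, scipy, OpenCV 4.12 (cv2) and the standard library are available. Lean on these libraries where they do the work, as an engineer would, in place of code of your own. Each camera call takes 0.05 s, during which the arm holds its last target. There are 200 camera calls.

## Working session

There is one attempt and no reset: what is moved stays moved. The work goes in short steps, Python scripts to look and compute and a tool call to move; the robot and the scene stay as the last step left them, time stands still between calls to the robot, and variables do not carry over. Pictures are saved under pics/ and viewed, about 8 in all and at most 12, crops included, and the job is handed in when it is done.

Besides the shell and the picture viewer there is one more tool, called after ">>>" as name(argument=value, ...) on one line, values as JSON. play_rows: Moves the arm, as the interface text tells. Its arguments: {"type":"object","properties":{"offset":{"type":"array","items":{"type":"array","items":{"type":"number"}}},"turn":{"type":"array","items":{"type":"array","items":{"type":"number"}}},"gripper":{"type":"array","items":{"type":"number"}},"newtons":{"type":"number"}},"required":["offset","turn","gripper"]}

```bash
mkdir -p pics; ls; python3 - <<'E'
from station import *
import cv2,numpy as np
print(observe(),tips_ahead)
for n in ("scene","top"):
    d=get_image(n); cv2.imwrite(f"pics/{n}0.png",d["color"][:,:,::-1])
    print(n,d["fx"],d["fy"],d["cx"],d["cy"],d["distortion"],np.round(d["pose"],4).tolist())
E
```

```text
pics
{'t': 0.0, 'joints': array([-1.12720283,  0.68999375, -0.19447004,  1.56641457,  0.15732661,
        0.90253122, -0.21509808]), 'qd': array([-0.00022099, -0.00024249,  0.00038399, -0.00098853, -0.00235577,
        0.00156683, -0.00164146]), 'joint_efforts': array([-2.65100498e-04, -5.39622152e+01, -1.26627669e+00, -1.58532697e+01,
        9.14958597e-03,  9.94058268e-03,  2.06429434e-05]), 'tcp_pos': array([248.91747039, 572.90143442, 403.85775365]), 'tool_rot': array([ 0.69224907,  0.14315786,  0.69239248, -0.14453275]), 'contact_force': array([ 0.1664027 , -0.45076649, -0.62007389]), 'ft_torque': array([ 0.03866221,  0.06270861, -0.00249252]), 'gripper_width': 0.9987212501600516} 173.4
scene 374.0500608020058 374.0500608020058 314.49373092694 193.80124995186287 [-0.05093178  0.          0.          0.          0.        ] [[-0.5892, -0.7737, 0.233, 319.1297], [-0.808, 0.5638, -0.1709, 220.9677], [0.0008, -0.289, -0.9573, 1161.2168], [0.0, 0.0, 0.0, 1.0]]
top 374.44602542434853 374.44602542434853 318.35838496190877 202.8222752011381 [-0.07708069  0.          0.          0.          0.        ] [[0.0219, -0.9988, 0.0435, 547.6505], [-0.9994, -0.0231, -0.0275, 53.709], [0.0285, -0.0429, -0.9987, 1103.8607], [0.0, 0.0, 0.0, 1.0]]
```

View pics/scene0.png

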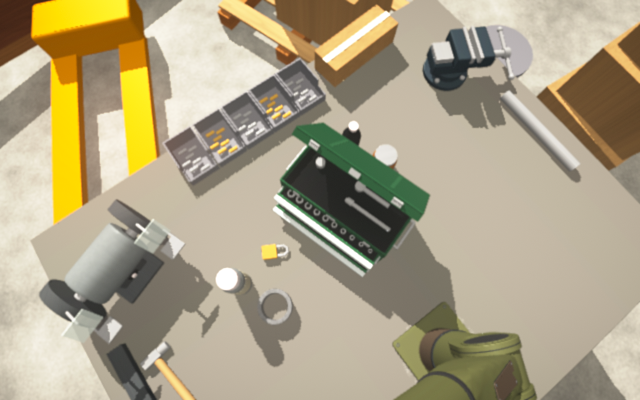

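View pics/top0.png

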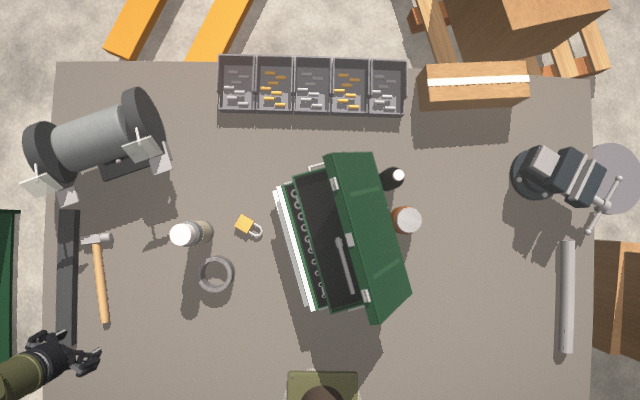

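The top view shows the chest with its front facing image left, running from about (278,188) to (312,310), lid partly open. The padlock is at (247,226), the can at (185,233) and the tape at (215,275). Next I'll zoom both images to pick points.

```bash
python3 - <<'E'
import cv2
a=cv2.imread("pics/top0.png")[140:340,230:430]; cv2.imwrite("pics/topc.png",cv2.resize(a,(800,800),interpolation=cv2.INTER_CUBIC)[:, :][0:800])
a=cv2.imread("pics/top0.png")[145:330,260:430]; cv2.imwrite("pics/topc.png",cv2.resize(a,None,fx=3.2,fy=3.2,interpolation=cv2.INTER_CUBIC))
a=cv2.imread("pics/scene0.png")[115:275,260:435]; cv2.imwrite("pics/scc.png",cv2.resize(a,None,fx=3.7,fy=3.7,interpolation=cv2.INTER_CUBIC))
E
```

```text
(no output)
```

View pics/topc.png

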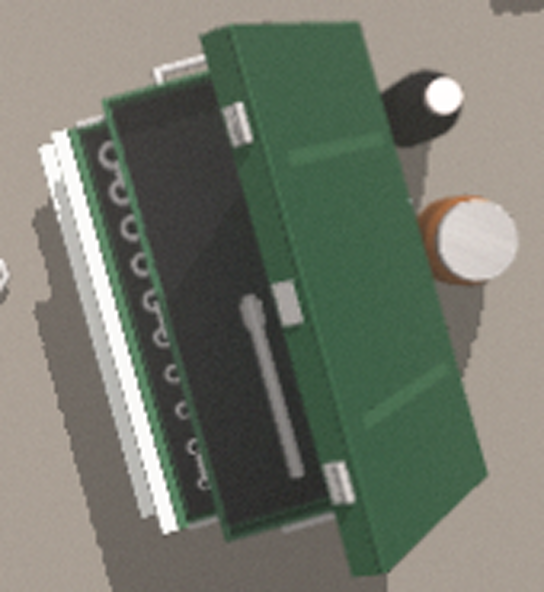

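View pics/scc.png

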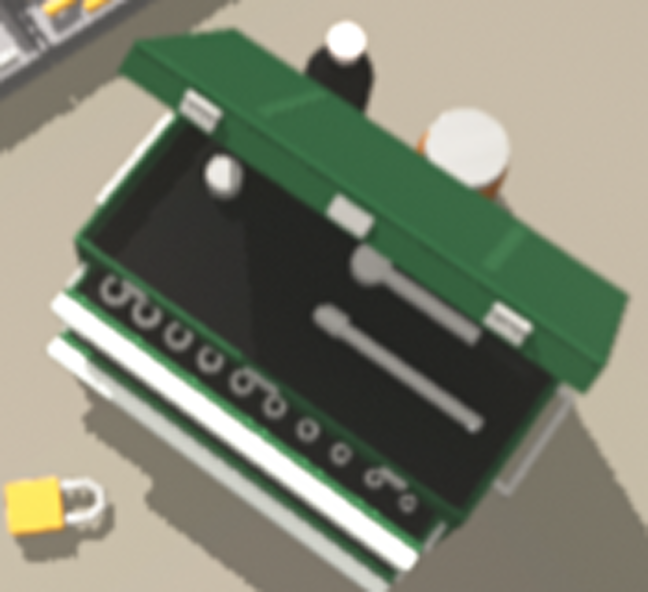

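Both crops show the top drawer and one lower drawer open. The lower drawer's pull shows past the top pull, and the third pull is hidden. I'll fit the chest pose and joints from corners picked in both views.

```bash
cat > h.py <<'E'
from station import *
import cv2,numpy as np
from scipy.optimize import least_squares
CH=np.array([0,0,0.]) 
def proj(d,P):
    M=np.linalg.inv(np.array(d["pose"])); K=np.array([[d["fx"],0,d["cx"]],[0,d["fy"],d["cy"]],[0,0,1.]])
    return cv2.projectPoints(np.array(P,float).reshape(-1,3),cv2.Rodrigues(M[:3,:3])[0],M[:3,3],K,np.array(d["distortion"],float))[0][:,0]
def ray(d,uv,z):
    K=np.array([[d["fx"],0,d["cx"]],[0,d["fy"],d["cy"]],[0,0,1.]])
    n=cv2.undistortPoints(np.array([[uv]],float),K,np.array(d["distortion"],float))[0,0]
    T=np.array(d["pose"]); v=T[:3,:3]@[*n,1]; return T[:3,3]+v*(z-T[2,3])/v[2]
def w(p,P):
    P=np.array(P,float); c,s=np.cos(p[2]),np.sin(p[2])
    return P@np.array([[c,-s,0],[s,c,0],[0,0,1]]).T+[p[0],p[1],0]
def lid(a,along,up,y): return [95-along*np.cos(a)+up*np.sin(a),y,165+along*np.sin(a)+up*np.cos(a)]
E
cat > fit.py <<'E'
from h import *
T=get_image("top");S=get_image("scene")
def pts(p,z2):
    a,d1,d2=p[3:6]; r=[]
    for y in (180,-180): r.append([-95,y,165])
    for y in (184,-184): r+= [lid(a,195,26,y),lid(a,195,6,y)]
    for y in (168,-168): r.append([-109-d1,y,132])
    for y in (168,-168): r.append([-109-d2,y,z2])
    return w(p,r)
mt=np.array([(105,100),(226,540),(232,27),(202,36),(384,573),(352,575),(52,133),(163,533),(41,148),(148,516)])/3.2+[260,145]
ms=np.array([(78,240),(455,522),(140,42),(120,70),(607,358),(588,392),(55,300),(408,566),(50,343),(382,588)])/3.7+[260,115]
for z2 in (93,54):
    f=lambda p:np.r_[(proj(T,pts(p,z2))-mt).ravel(),(proj(S,pts(p,z2))-ms).ravel()]
    r=least_squares(f,[560,50,-1.3,.8,50,60],x_scale=[10,10,.1,.1,10,10],loss="soft_l1")
    print(z2,r.cost,np.round(r.x,3)); print(np.round(f(r.x).reshape(2,-1,2),1).tolist())
print(ray(T,(247,226),11),ray(S,(273,252),11),ray(T,(182,235),200),ray(S,(228,280),200),ray(T,(215,275),48))
E
python3 fit.py
```

```text
93 17.91579521812907 [510.094 -47.972  -1.277   0.92   32.344  47.407]
[[[-0.6, -0.4], [0.1, 0.6], [-1.0, -0.7], [0.7, -0.5], [-0.3, 0.6], [1.3, 0.5], [0.5, -0.1], [0.5, 0.1], [-0.3, -2.0], [-0.4, 3.4]], [[-1.0, -1.3], [3.1, -0.2], [-1.4, -0.2], [0.2, -0.9], [-0.0, 2.7], [-0.0, 0.2], [-0.6, 0.9], [0.4, 0.5], [-1.1, -3.2], [2.4, 0.2]]]
54 11.357987014750806 [510.257 -47.866  -1.276   0.921  32.301  47.703]
[[[-0.7, -0.4], [0.1, 0.6], [-1.1, -0.8], [0.6, -0.6], [-0.3, 0.5], [1.3, 0.4], [0.4, -0.1], [0.5, 0.0], [0.9, -0.9], [-0.4, -0.0]], [[-1.1, -1.2], [3.1, -0.3], [-1.5, -0.2], [0.1, -0.9], [-0.1, 2.6], [-0.1, 0.1], [-0.6, 0.9], [0.4, 0.4], [0.2, 0.3], [0.5, 1.4]]]
[522.99299108 229.62579869  11.        ] [523.24113849 228.74693824  11.        ] [501.82198285 355.70908037 200.        ] [498.07835283 359.46103606 200.        ] [384.46355489 309.92864111  48.        ]
```

```bash
cat > plan.py <<'E'
import sys
from h import *
from scipy.spatial.transform import Rotation as R, Slerp
C=[510.2,-47.9,-1.276]
def tip(): 
    o=observe(); q=o["tool_rot"]; r=R.from_quat([q[1],q[2],q[3],q[0]]); t=o["tcp_pos"]+r.as_matrix()[:,0]*tips_ahead
    c,s=np.cos(C[2]),np.sin(C[2]); d=t-[C[0],C[1],0]
    return o,r,np.array([c*d[0]+s*d[1],-s*d[0]+c*d[1],d[2]]),r
def plan(target,pitch,step=50):
    "pitch: deg, tool axis from chest +x (0) to down (90) and beyond"
    o,r,tp,_=tip(); a=np.radians(pitch)
    Rz=R.from_euler("z",C[2]).as_matrix(); x=Rz@[np.cos(a),0,-np.sin(a)]; y=Rz@[0,1,0]
    if y@r.as_matrix()[:,1]<0: y=-y
    g=R.from_matrix(np.c_[x,y,np.cross(x,y)])
    p1=w(C,target)-x*tips_ahead; p0=o["tcp_pos"]
    rv=(r.inv()*g).as_rotvec(degrees=True)
    n=int(max(1,np.ceil(np.linalg.norm(p1-p0)/step),np.ceil(np.linalg.norm(rv)/8.5)))
    sl=Slerp([0,1],R.concatenate([r,g]))
    print("tip chest",np.round(tp,1),"F",np.round(o["contact_force"],1),"rows",n,"goal tcp",np.round(p1,1))
    print("offset",[np.round(sl(i/n).inv().apply((p1-p0)/n),0).astype(int).tolist() for i in range(n)])
    print("turn each",np.round(rv/n,2).tolist())
if __name__=="__main__":
    v=list(map(float,sys.argv[1:])); plan(v[:3],v[3],*(v[4:]))
E
python3 plan.py -190 -40 119 45 45
```

```text
tip chest [-669.9  -69.7  230.8] F [ 1.  -0.4  0.2] rows 9 goal tcp [381.1 239.6 241.6]
offset [[18, -28, 28], [21, -25, 29], [25, -21, 29], [28, -18, 29], [31, -14, 28], [33, -10, 26], [36, -7, 24], [38, -3, 22], [40, 0, 19]]
turn each [5.22, -4.67, -2.16]
```

>>> play_rows(offset=[[18,-28,28],[21,-25,29],[25,-21,29],[28,-18,29],[31,-14,28],[33,-10,26],[36,-7,24],[38,-3,22]], turn=[[5.2,-4.7,-2.2],[5.2,-4.7,-2.2],[5.2,-4.7,-2.2],[5.2,-4.7,-2.2],[5.2,-4.7,-2.2],[5.2,-4.7,-2.2],[5.2,-4.7,-2.2],[5.2,-4.7,-2.2]], gripper=[1,1,1,1,1,1,1,1])

```text
t: 1.0
tcp_pos: [365.1, 273.1, 259.2]
tool_rot: [0.748, 0.227, 0.349, -0.516]
contact_force: [0.7, 0.0, -0.7]
gripper_width: -0.004
```

```bash
python3 plan.py -190 -40 119 45 30
```

```text
tip chest [-236.2  -39.5  127.9] F [ 0.7  0.  -0.7] rows 2 goal tcp [381.1 239.6 241.6]
offset [[19, 2, 8], [19, 2, 8]]
turn each [2.04, -2.09, -1.08]
```

>>> play_rows(offset=[[19,2,8],[19,2,8],[0,0,0]], turn=[[2,-2.1,-1.1],[2,-2.1,-1.1],[0,0,0]], gripper=[1,1,1])

```text
t: 1.3
tcp_pos: [382.3, 234.0, 239.2]
tool_rot: [0.741, 0.225, 0.302, -0.556]
contact_force: [0.8, 0.4, -0.0]
gripper_width: -0.004
```

```bash
python3 plan.py -119 -40 119 45 8
```

```text
tip chest [-182.7  -42.   118.1] F [ 0.8  0.4 -0. ] rows 9 goal tcp [401.7 171.7 241.6]
offset [[5, 0, 5], [5, 0, 5], [5, 0, 5], [5, 0, 5], [5, 0, 5], [5, 0, 5], [5, 0, 5], [5, 0, 5], [5, 0, 5]]
turn each [-0.03, 0.08, 0.06]
```

>>> play_rows(offset=[[5,0,5],[5,0,5],[5,0,5],[5,0,5],[5,0,5],[5,0,5]], turn=[[0,0,0],[0,0,0],[0,0,0],[0,0,0],[0,0,0],[0,0,0]], gripper=[1,1,1,1,1,1])

```text
t: 1.9
tcp_pos: [395.0, 194.4, 239.9]
tool_rot: [0.742, 0.227, 0.306, -0.551]
contact_force: [-2.9, 2.9, 0.3]
gripper_width: -0.001
```

```bash
python3 plan.py -117 -42 119 45 4
```

```text
tip chest [-142.3  -40.2  117.7] F [-2.9  2.9  0.3] rows 7 goal tcp [400.4 169.2 241.6]
offset [[2, 0, 3], [2, 0, 3], [2, 0, 3], [2, 0, 3], [2, 0, 3], [2, 0, 3], [2, 0, 3]]
turn each [-0.0, 0.03, 0.02]
```

Contact force is about 4 N, so the drawer is moving. I'll continue slowly.

>>> play_rows(offset=[[3,0,3],[3,0,3],[3,0,3],[3,0,3],[3,0,3]], turn=[[0,0,0],[0,0,0],[0,0,0],[0,0,0],[0,0,0]], gripper=[1,1,1,1,1])

```text
t: 2.4
tcp_pos: [401.3, 172.9, 240.1]
tool_rot: [0.742, 0.227, 0.307, -0.551]
contact_force: [-1.9, 2.0, 2.0]
gripper_width: 0.001
```

```bash
python3 plan.py -117 -42 119 45 4
```

```text
tip chest [-120.   -40.2  117.7] F [-1.9  2.   2. ] rows 2 goal tcp [400.4 169.2 241.6]
offset [[1, -1, 2], [1, -1, 2]]
turn each [0.02, 0.05, 0.03]
```

>>> play_rows(offset=[[2,0,2],[1,0,1],[1,0,1]], turn=[[0,0,0],[0,0,0],[0,0,0]], gripper=[1,1,1])

```text
t: 2.7
tcp_pos: [402.5, 168.7, 239.8]
tool_rot: [0.742, 0.228, 0.309, -0.549]
contact_force: [-6.8, 13.3, 8.6]
gripper_width: 0.001
```

```bash
python3 plan.py -117 -42 119 45 4
```

```text
tip chest [-116.1  -39.9  117. ] F [-6.8 13.3  8.6] rows 1 goal tcp [400.4 169.2 241.6]
offset [[-2, -2, 1]]
turn each [0.14, -0.09, -0.07]
```

Force jumped to 15 N with the tip at chest x = -116, so the top drawer is on its stop. I'll back off and lower to the middle one.

>>> play_rows(offset=[[-10,0,-10],[-25,0,-25],[-25,0,-25],[14,0,-14],[13,0,-13],[0,0,0]], turn=[[0,0,0],[0,0,0],[0,0,0],[0,0,0],[0,0,0],[0,0,0]], gripper=[1,1,1,1,1,1])

```text
t: 3.3
tcp_pos: [378.3, 251.5, 201.1]
tool_rot: [0.742, 0.228, 0.307, -0.55]
contact_force: [0.6, 0.1, 0.7]
gripper_width: -0.001
```

```bash
python3 plan.py -117 -40 80 45 10
```

```text
tip chest [-202.2  -39.1   78.5] F [0.6 0.1 0.7] rows 9 goal tcp [402.3 169.8 202.6]
offset [[7, 0, 7], [7, 0, 7], [7, 0, 7], [7, 0, 7], [7, 0, 7], [7, 0, 7], [7, 0, 7], [7, 0, 7], [7, 0, 7]]
turn each [-0.01, -0.0, -0.01]
```

>>> play_rows(offset=[[5,0,5],[5,0,5],[5,0,5],[5,0,5],[5,0,5],[5,0,5],[4,0,4],[4,0,4]], turn=[[0,0,0],[0,0,0],[0,0,0],[0,0,0],[0,0,0],[0,0,0],[0,0,0],[0,0,0]], gripper=[1,1,1,1,1,1,1,1])

```text
t: 4.1
tcp_pos: [396.1, 193.1, 204.5]
tool_rot: [0.742, 0.229, 0.305, -0.552]
contact_force: [-0.7, 2.9, 1.5]
gripper_width: 0.004
```

```bash
python3 plan.py -117 -40 80 45 4
```

```text
tip chest [-140.8  -39.4   82.2] F [-0.7  2.9  1.5] rows 7 goal tcp [402.3 169.8 202.6]
offset [[3, 0, 2], [3, 0, 2], [3, 0, 2], [3, 0, 2], [3, 0, 2], [3, 0, 2], [3, 0, 2]]
turn each [-0.05, 0.02, 0.01]
```

>>> play_rows(offset=[[3,0,2],[3,0,2],[3,0,2],[3,0,2],[3,0,2],[2,0,2]], turn=[[0,0,0],[0,0,0],[0,0,0],[0,0,0],[0,0,0],[0,0,0]], gripper=[1,1,1,1,1,1])

```text
t: 4.7
tcp_pos: [402.6, 173.1, 200.5]
tool_rot: [0.742, 0.23, 0.306, -0.55]
contact_force: [-1.4, 2.1, 2.0]
gripper_width: -0.001
```

```bash
python3 plan.py -117 -40 80 45 4
```

```text
tip chest [-120.   -38.5   77.9] F [-1.4  2.1  2. ] rows 1 goal tcp [402.3 169.8 202.6]
offset [[1, -1, 4]]
turn each [-0.27, 0.03, -0.09]
```

>>> play_rows(offset=[[1,0,3],[1,0,1],[1,0,1]], turn=[[0,0,0],[0,0,0],[0,0,0]], gripper=[1,1,1])

```text
t: 5.0
tcp_pos: [403.8, 168.8, 201.3]
tool_rot: [0.742, 0.23, 0.308, -0.549]
contact_force: [-10.8, 17.8, 15.3]
gripper_width: 0.003
```

```bash
python3 plan.py -117 -40 80 45 4
```

```text
tip chest [-116.1  -38.3   78.3] F [-10.8  17.8  15.3] rows 1 goal tcp [402.3 169.8 202.6]
offset [[-2, -1, 0]]
turn each [-0.15, -0.2, -0.19]
```

The middle drawer is home, at the same stop position. Now the low drawer.

>>> play_rows(offset=[[-10,0,-10],[-25,0,-25],[-25,0,-25],[10,0,-18],[13,0,-13],[0,0,0]], turn=[[0,0,0],[0,0,0],[0,0,0],[0,0,0],[0,0,0],[0,0,0]], gripper=[1,1,1,1,1,1])

```text
t: 5.6
tcp_pos: [377.6, 255.5, 164.2]
tool_rot: [0.741, 0.23, 0.304, -0.552]
contact_force: [0.0, -0.8, 0.2]
gripper_width: -0.003
```

```bash
python3 plan.py -117 -40 41 45 8
```

```text
tip chest [-205.9  -38.9   42. ] F [ 0.  -0.8  0.2] rows 12 goal tcp [402.3 169.8 163.6]
offset [[5, 0, 5], [5, 0, 5], [5, 0, 5], [5, 0, 5], [5, 0, 5], [5, 0, 5], [5, 0, 5], [5, 0, 5], [5, 0, 5], [5, 0, 5], [5, 0, 5], [5, 0, 5]]
turn each [-0.04, 0.02, 0.01]
```

>>> play_rows(offset=[[5,0,5],[5,0,5],[5,0,5],[5,0,5],[5,0,5],[4,0,4],[4,0,4],[4,0,4],[4,0,4]], turn=[[0,0,0],[0,0,0],[0,0,0],[0,0,0],[0,0,0],[0,0,0],[0,0,0],[0,0,0],[0,0,0]], gripper=[1,1,1,1,1,1,1,1,1])

```text
t: 6.5
tcp_pos: [395.9, 193.7, 167.8]
tool_rot: [0.741, 0.231, 0.303, -0.553]
contact_force: [-1.5, 2.4, 1.8]
gripper_width: 0.002
```

```bash
python3 plan.py -117 -40 41 45 4
```

```text
tip chest [-141.3  -39.5   45.6] F [-1.5  2.4  1.8] rows 7 goal tcp [402.3 169.8 163.6]
offset [[3, 0, 2], [3, 0, 2], [3, 0, 2], [3, 0, 2], [3, 0, 2], [3, 0, 2], [3, 0, 2]]
turn each [-0.1, 0.03, 0.02]
```

>>> play_rows(offset=[[4,0,1],[4,0,1],[3,0,2],[3,0,2],[3,0,2],[2,0,2]], turn=[[0,0,0],[0,0,0],[0,0,0],[0,0,0],[0,0,0],[0,0,0]], gripper=[1,1,1,1,1,1])

```text
t: 7.1
tcp_pos: [402.8, 172.3, 161.1]
tool_rot: [0.741, 0.231, 0.302, -0.553]
contact_force: [-1.8, 3.6, 2.0]
gripper_width: -0.002
```

```bash
python3 plan.py -117 -40 41 45 4
```

```text
tip chest [-118.7  -39.    39. ] F [-1.8  3.6  2. ] rows 1 goal tcp [402.3 169.8 163.6]
offset [[0, -1, 3]]
turn each [-0.69, 0.26, 0.04]
```

>>> play_rows(offset=[[1,0,2],[1,0,1],[1,0,1]], turn=[[0,0,0],[0,0,0],[0,0,0]], gripper=[1,1,1])

```text
t: 7.4
tcp_pos: [403.5, 169.1, 161.2]
tool_rot: [0.741, 0.232, 0.305, -0.551]
contact_force: [-7.6, 16.2, 12.9]
gripper_width: 0.003
```

```bash
python3 plan.py -117 -40 41 45 4
```

```text
tip chest [-116.1  -38.8   38.6] F [-7.6 16.2 12.9] rows 1 goal tcp [402.3 169.8 163.6]
offset [[-2, -1, 1]]
turn each [-0.56, -0.02, -0.08]
```

All three drawers stopped at tip x = -116.1. I'll retreat, rise and take a check picture.

>>> play_rows(offset=[[-10,0,-10],[-25,0,-25],[-30,0,-10],[-35,0,35],[-35,0,35],[-35,0,35],[-35,0,35],[-35,0,35],[-35,0,35],[0,0,0]], turn=[[0,0,0],[0,0,0],[0,0,0],[0,0,0],[0,0,0],[0,0,0],[0,0,0],[0,0,0],[0,0,0],[0,0,0]], gripper=[1,1,1,1,1,1,1,1,1,1])

```text
t: 8.4
tcp_pos: [378.7, 241.7, 479.0]
tool_rot: [0.739, 0.227, 0.302, -0.558]
contact_force: [0.9, 1.0, -0.2]
gripper_width: 0.0
```

```bash
python3 plan.py -130 -20 440 90 48; python3 - <<'E'
from h import *
for n,(r0,r1,c0,c1) in {"top":(140,330,200,430),"scene":(100,290,230,450)}.items():
    d=get_image(n); a=d["color"][:,:,::-1]; cv2.imwrite(f"pics/{n}1f.png",a)
    C=[510.2,-47.9,-1.276]
    b=cv2.resize(a[r0:r1,c0:c1],None,fx=2.1,fy=2.1,interpolation=cv2.INTER_CUBIC)
    cv2.imwrite(f"pics/{n}1.png",b)
a=[cv2.imread(f"pics/{n}1.png") for n in("top","scene")]; h=min(x.shape[0] for x in a)
cv2.imwrite("pics/both1.png",np.vstack([cv2.resize(x[:h],(480,h))[:297] for x in a]))
E
```

```text
tip chest [-191.3  -44.1  357.8] F [ 0.9  1.  -0.2] rows 6 goal tcp [453.3  70.7 613.4]
offset [[6, 4, 38], [1, 4, 38], [-4, 4, 38], [-9, 4, 37], [-14, 4, 36], [-18, 4, 34]]
turn each [-0.15, 7.61, 0.08]
```

View pics/both1.png

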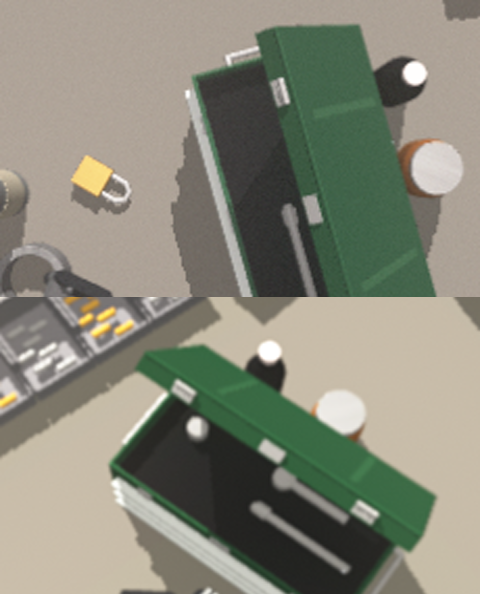

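In both views only a thin stack of pulls stays along the chest front, so all the drawers look home. The padlock, can and tape are where they were. Moving over the lid now.

>>> play_rows(offset=[[6,4,38],[1,4,38],[-4,4,38],[-9,4,37],[-14,4,36],[-18,4,34],[0,0,0]], turn=[[0,7.6,0],[0,7.6,0],[0,7.6,0],[0,7.6,0],[0,7.6,0],[0,7.6,0],[0,0,0]], gripper=[1,1,1,1,1,1,1])

```text
t: 9.2
tcp_pos: [455.2, 67.2, 601.6]
tool_rot: [0.554, 0.418, 0.576, -0.431]
contact_force: [-0.2, -0.8, -0.5]
gripper_width: 0.001
```

```bash
python3 plan.py 70 0 400 120 45
```

```text
tip chest [-128.6  -24.8  428.3] F [-0.2 -0.8 -0.5] rows 7 goal tcp [ 555.7 -197.8  550.2]
offset [[7, 4, 40], [4, 3, 41], [1, 3, 41], [-2, 3, 41], [-5, 3, 41], [-8, 3, 40], [-11, 3, 40]]
turn each [-0.18, 4.17, 0.23]
```

>>> play_rows(offset=[[7,4,40],[4,3,41],[1,3,41],[-2,3,41],[-5,3,41],[-8,3,40],[-11,3,40],[0,0,0]], turn=[[0,4.2,0.2],[0,4.2,0.2],[0,4.2,0.2],[0,4.2,0.2],[0,4.2,0.2],[0,4.2,0.2],[0,4.2,0.2],[0,0,0]], gripper=[1,1,1,1,1,1,1,1])

```text
t: 10.0
tcp_pos: [557.1, -200.9, 519.8]
tool_rot: [0.372, 0.518, 0.707, -0.307]
contact_force: [-0.6, -0.7, -1.0]
gripper_width: 0.0
```

```bash
python3 - <<'E'
from plan import *
for a in (.92,.8,.6,.4,.2,.1,0): print(a,np.round(lid(a,178,26,0)))
E
python3 plan.py 20 0 335 120 12
```

```text
0.92 [  8.   0. 322.]
0.8 [-10.   0. 311.]
0.6 [-37.   0. 287.]
0.4 [-59.   0. 258.]
0.2 [-74.   0. 226.]
0.1 [-80.   0. 209.]
0 [-83.   0. 191.]
tip chest [ 67.2  -5.2 373.5] F [-0.6 -0.7 -1. ] rows 6 goal tcp [ 541.2 -150.   485.2]
offset [[10, 0, -4], [10, 0, -4], [10, 0, -5], [10, 0, -5], [10, 0, -5], [9, 0, -5]]
turn each [-0.36, -0.39, 0.32]
```

>>> play_rows(offset=[[10,0,-4],[10,0,-4],[10,0,-4],[10,0,-5],[8,0,-4]], turn=[[0,0,0],[0,0,0],[0,0,0],[0,0,0],[0,0,0]], gripper=[1,1,1,1,1])

```text
t: 10.5
tcp_pos: [542.1, -156.7, 475.9]
tool_rot: [0.361, 0.515, 0.711, -0.315]
contact_force: [-0.5, -0.6, 0.3]
gripper_width: 0.0
```

```bash
python3 plan.py 8 0 327 120 6
```

```text
tip chest [ 19.  -10.2 330.7] F [-0.5 -0.6  0.3] rows 4 goal tcp [ 537.7 -138.5  477.2]
offset [[2, 0, -4], [2, 0, -4], [2, 0, -4], [2, 0, -4]]
turn each [-0.82, -0.74, 0.78]
```

>>> play_rows(offset=[[4,0,-4],[4,0,-4],[5,0,-3],[5,0,-3],[5,0,-3],[5,0,-3]], turn=[[-0.5,-0.5,0.5],[-0.5,-0.5,0.5],[-0.5,-0.5,0.5],[-0.5,-0.5,0.5],[0,0,0],[0,0,0]], gripper=[1,1,1,1,1,1])

```text
t: 11.1
tcp_pos: [531.1, -124.6, 460.3]
tool_rot: [0.389, 0.515, 0.7, -0.307]
contact_force: [-1.0, -2.6, 0.5]
gripper_width: -0.001
```

```bash
python3 plan.py -39 0 290 120 6
```

```text
tip chest [ -8.8  -5.9 311. ] F [-1.  -2.6  0.5] rows 7 goal tcp [524.1 -93.5 440.2]
offset [[5, 0, -2], [5, 0, -2], [5, 0, -2], [5, 0, -2], [5, 0, -2], [5, 0, -2], [5, 0, -2]]
turn each [-0.19, -0.08, 0.17]
```

The tip is in contact at about 3 N and following the arc. Continuing.

>>> play_rows(offset=[[5,0,-2],[5,0,-2],[5,0,-2],[5,0,-2],[5,0,-2],[5,0,-2],[5,0,-2]], turn=[[0,0,0],[0,0,0],[0,0,0],[0,0,0],[0,0,0],[0,0,0],[0,0,0]], gripper=[1,1,1,1,1,1,1])

```text
t: 11.8
tcp_pos: [521.9, -94.3, 435.2]
tool_rot: [0.39, 0.515, 0.699, -0.308]
contact_force: [0.6, -2.9, 0.7]
gripper_width: -0.001
```

```bash
python3 plan.py -62 0 262 120 6
```

```text
tip chest [-40.1  -5.5 285.7] F [ 0.6 -2.9  0.7] rows 6 goal tcp [517.4 -71.5 412.2]
offset [[5, 0, -1], [5, 0, -1], [5, 0, -1], [5, 0, -1], [5, 0, -1], [5, 0, -1]]
turn each [-0.22, -0.08, 0.18]
```

>>> play_rows(offset=[[5,0,-1],[5,0,-1],[5,0,-1],[5,0,-1],[5,0,-1],[5,0,-1]], turn=[[0,0,0],[0,0,0],[0,0,0],[0,0,0],[0,0,0],[0,0,0]], gripper=[1,1,1,1,1,1])

```text
t: 12.4
tcp_pos: [515.4, -72.7, 410.5]
tool_rot: [0.39, 0.515, 0.698, -0.307]
contact_force: [1.3, -1.7, 0.9]
gripper_width: -0.001
```

```bash
python3 plan.py -77 0 230 120 6
```

```text
tip chest [-62.8  -5.3 261.1] F [ 1.3 -1.7  0.9] rows 6 goal tcp [513.  -57.2 380.2]
offset [[6, 0, 0], [6, 0, 0], [6, 0, 0], [6, 0, 0], [6, 0, 0], [6, 0, 0]]
turn each [-0.22, -0.08, 0.17]
```

>>> play_rows(offset=[[6,0,0],[5,0,0],[5,0,0],[5,0,0],[5,0,1],[5,0,1]], turn=[[0,0,0],[0,0,0],[0,0,0],[0,0,0],[0,0,0],[0,0,0]], gripper=[1,1,1,1,1,1])

```text
t: 13.0
tcp_pos: [510.4, -57.3, 380.5]
tool_rot: [0.39, 0.516, 0.699, -0.306]
contact_force: [1.2, -2.3, 2.4]
gripper_width: 0.002
```

```bash
python3 plan.py -85 0 198 120 4
```

```text
tip chest [-79.2  -5.5 231.3] F [ 1.2 -2.3  2.4] rows 9 goal tcp [510.7 -49.5 348.2]
offset [[4, 0, 1], [4, 0, 1], [4, 0, 1], [4, 0, 1], [4, 0, 1], [4, 0, 1], [4, 0, 1], [4, 0, 1], [4, 0, 1]]
turn each [-0.14, -0.06, 0.11]
```

>>> play_rows(offset=[[4,0,1],[4,0,1],[4,0,1],[4,0,1],[3,0,1],[3,0,1]], turn=[[0,0,0],[0,0,0],[0,0,0],[0,0,0],[0,0,0],[0,0,0]], gripper=[1,1,1,1,1,1])

```text
t: 13.6
tcp_pos: [508.2, -50.6, 356.4]
tool_rot: [0.39, 0.516, 0.699, -0.306]
contact_force: [0.3, -0.6, 1.5]
gripper_width: 0.006
```

```bash
python3 plan.py -85 0 196 120 3
```

```text
tip chest [-86.4  -5.6 207.3] F [ 0.3 -0.6  1.5] rows 4 goal tcp [510.7 -49.5 346.2]
offset [[2, 1, 1], [2, 1, 1], [2, 1, 1], [2, 1, 1]]
turn each [-0.31, -0.16, 0.25]
```

>>> play_rows(offset=[[2,0,1],[2,0,1],[2,0,1],[2,0,1]], turn=[[0,0,0],[0,0,0],[0,0,0],[0,0,0]], gripper=[1,1,1,1])

```text
t: 14.0
tcp_pos: [507.8, -49.2, 346.8]
tool_rot: [0.389, 0.516, 0.7, -0.305]
contact_force: [0.8, 0.0, 0.7]
gripper_width: 0.005
```

```bash
python3 plan.py -85 0 196 120 3
```

```text
tip chest [-88.2  -5.7 197.8] F [0.8 0.  0.7] rows 2 goal tcp [510.7 -49.5 346.2]
offset [[0, 1, 1], [0, 1, 1]]
turn each [-0.59, -0.38, 0.5]
```

>>> play_rows(offset=[[2,0,1],[1,0,0],[1,0,0]], turn=[[0,0,0],[0,0,0],[0,0,0]], gripper=[1,1,1])

```text
t: 14.3
tcp_pos: [507.5, -48.8, 343.7]
tool_rot: [0.389, 0.516, 0.699, -0.305]
contact_force: [-0.2, -3.7, 12.5]
gripper_width: -0.001
```

```bash
python3 plan.py -88 0 194 120 3
```

```text
tip chest [-88.7  -5.6 194.8] F [-0.2 -3.7 12.5] rows 2 goal tcp [509.8 -46.7 344.2]
offset [[0, 1, -1], [0, 1, -1]]
turn each [-0.59, -0.39, 0.46]
```

Force is 12.5 N at a contact height of about 190, so the lid is on its stop. One small extra press to seat it, then retreat straight back.

>>> play_rows(offset=[[1,0,0],[1,0,0],[-5,0,0],[-20,0,0],[-40,0,0],[-40,0,0],[-40,0,0],[-40,0,0],[-40,0,-20],[0,0,0]], turn=[[0,0,0],[0,0,0],[0,0,0],[0,0,0],[0,0,0],[0,0,0],[0,0,0],[0,0,0],[0,0,0],[0,0,0]], gripper=[1,1,1,1,1,1,1,1,1,1])

```text
t: 15.3
tcp_pos: [538.6, -146.1, 552.8]
tool_rot: [0.386, 0.514, 0.701, -0.309]
contact_force: [-0.3, -0.7, -1.0]
gripper_width: 0.002
```

```bash
python3 plan.py -230 -80 400 90 45; python3 - <<'E'
from h import *
C=[510.2,-47.9,-1.276]; out=[]
for n in ("top","scene"):
    d=get_image(n); a=d["color"][:,:,::-1].copy()
    out.append((n,[np.round(proj(d,w(C,[lid(0,195,u,y) for u in(26,) for y in(184,-184)]+[[-109,168,132],[-109,-168,132]])),1).tolist()]))
    cv2.imwrite(f"pics/{n}2.png",a)
    b=a[100:340,160:440]; out.append(b) 
print(out[0],out[2]); cv2.imwrite("pics/both2.png",np.vstack([cv2.resize(x[:,:],None,fx=1.25,fy=1.25,interpolation=cv2.INTER_CUBIC) for x in (out[1],out[3])]))
E
```

```text
tip chest [ 13.6  -5.9 403.8] F [-0.3 -0.7 -1. ] rows 8 goal tcp [366.8 148.9 573.4]
offset [[19, -10, -37], [17, -10, -38], [14, -10, -39], [11, -10, -40], [9, -10, -41], [6, -10, -41], [3, -10, -41], [0, -10, -42]]
turn each [-0.14, -3.84, 0.23]
('top', [[[289.3, 173.6], [329.9, 319.2], [288.7, 183.2], [323.5, 308.2]]]) ('scene', [[[276.9, 176.1], [388.2, 257.0], [281.3, 188.4], [377.4, 258.8]]])
```

View pics/both2.png

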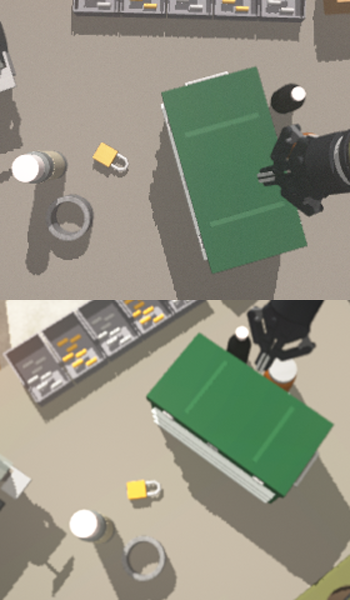

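The lid's front corners appear at their predicted shut positions in both views (top about (162,93) in the crop, scene about (148,398) and (283,495)). The loose items haven't moved. I'll do one zoomed check with the predicted lid and pull points overlaid.

```bash
python3 - <<'E'
from h import *
C=[510.2,-47.9,-1.276]; o=[]
for n,(r,c) in {"top":(160,265),"scene":(160,260)}.items():
    d=get_image(n); k=4 if n=="x" else 3
    b=cv2.resize(np.ascontiguousarray(d["color"][r:r+170,c:c+130,::-1]),None,fx=3,fy=3,interpolation=cv2.INTER_CUBIC)
    P=[lid(0,195,26,184),lid(0,195,26,-184)]+[[-109,y,z] for z in(132,93,54) for y in(168,-168)]
    for i,p in enumerate(proj(d,w(C,P))): cv2.circle(b,tuple(int(v) for v in (p-[c,r]+.5)*3),3,[(0,0,255),(255,0,0),(255,0,255),(0,255,255)][i//2],1)
    o.append(b)
cv2.imwrite("pics/chk.png",np.hstack(o))
E
```

```text
(no output)
```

View pics/chk.png

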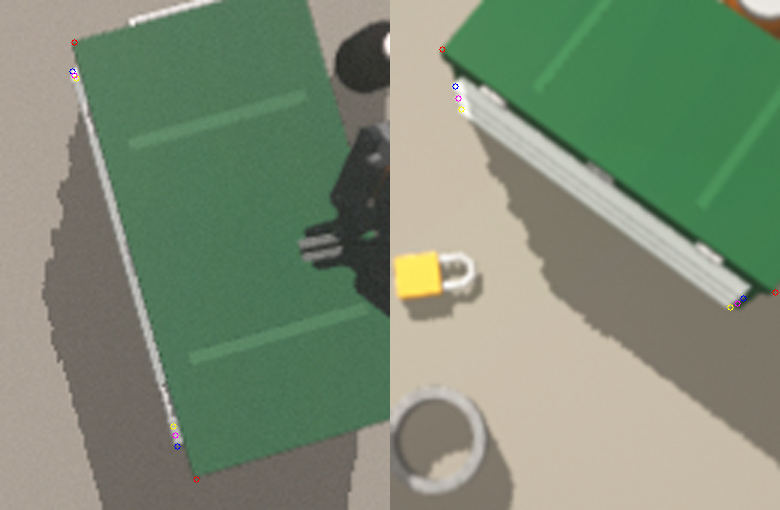

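The predicted shut and home points lie on the lid corners and pull ends within about 1 to 2 pixels, and the arm is clear. Handing in.

```bash
python3 -c "
from station import *
print(observe()['contact_force']); print(close_job())"
```

```text
[-0.82258406  0.1799736  -0.68837565]
the job is handed in; nothing more can be done
None
```

The tool chest is closed: I pushed all three drawers home with the closed fingertips, top to bottom, then pressed the lid down along its arc until it was shut. The job was handed in at about 15.5 s of the 54 s allowed.

- **Drawers:** each took about 4 N to push. All three stopped at the same place (tip 116 mm in front of the chest's centre), where the force rose to about 17–26 N.
- **Lid:** it moved down under about 2–4 N. It stopped at a contact height of about 190 mm, against 191 mm when shut, with the force at about 13 N. I then pressed up to 2 mm more to seat it; I took no force reading on that last press.
- **Pictures:** in both camera views the lid corners and the ends of all three pulls sat within about 1–2 pixels of where they should be when closed. The padlock, can, tape and bottle looked unmoved. The jar was partly hidden by the gripper at the end, and the socket is now under the lid.
- **Handover:** the gripper was well clear of the chest, and the force reading was about 1 N, the same as it reads in free air.

No check failed or disagreed.

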